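# Unlatch and open the sensor guard

### The arm

A 6-joint arm with a two-finger parallel gripper is mounted at the origin on a cart in front of the work surface, level with it; the furniture and walls round the work are solid. World frame = base frame: x ahead of the robot, y to its left, z up, the work surface at z = 0. Lengths are in m, angles in rad, forces in N, time in s.
With the tool pointing down it reaches from about 0.35 to 0.975 m from the base axis. Payload 4.9 kg.
Tool frame: the origin (TCP) lies on the centre line of the jaws, within the pads' length; the fingertips stand 14 mm ahead of it and the grasp point (between the pads) lies 5 mm behind it; z points along the fingers, y is the line along which they close (so a half turn about z gives the same grasp; the last joint's range is limited). The gripper opens to 85 mm and grips with 20 to 120 N. Pads are 22 mm wide; open, the fingers measure 114 mm over their backs; the gripper's body (76 mm by 85 mm) begins 54 mm behind the grasp point. The pads swing forward as they close: fully open they stand 13 mm farther back than shut.
Start: joints at [-1.408, 0.053, 1.613, -0, 1.476, -0.119], TCP at [0.174, -0.6, 0.245] pointing down, gripper open.
Joint ranges: [-3.01, 3.01], [-1.01, 2.22], [0.06, 2.58], [-1.02, 4.17], [0.09, 2.62], [-3.14, 3.14]. Speed limits (rad/s): [2.57, 2.57, 3.14, 3.14, 3.14, 3.14].

### API

Orientations are given as a unit quaternion [x, y, z, w].
In Python, from cell import arm, eyes, spotter gives the robot as it stands.
- The arm moves only by the tool step_arm, never from a script. Its argument "increments" is a list of rows, each an object with "angular": the turn, a rotation vector about the tool's x, y, z in degrees, a list of three; "slide": the shift along the tool's x, y, z in mm, a list of three; "jaw": the finger opening in mm, from 0 to 85.4. In form: [{"angular": [rx, ry, rz], "slide": [x, y, z], "jaw": jaw}, ...]. A call has 1 to 12 rows; each row is the pose to reach, as a shift and turn from the pose commanded when the call began, along the tool's axes at that moment; what a row does not reach only later rows make up. A row lasts 1/12 s, in which the tool goes at most 41.7 mm and 7.16 degrees, less where a joint would pass 70% of its speed; a pose out of reach is approached as far as the arm can. A call with a gripper value outside its range is refused whole. The fingers move at their own pace and stop on an object; "squeeze" is the grip in N (left out, the last holds). Time passes only in rows, so rows that repeat a pose let the fingers close. It gives the time, the measured TCP pose, the force, the opening and the grip force at its end, in the units of the state.
- arm.state(): the state, without advancing time (a new reading comes with each control period).
- eyes.capture(name): name is "scene" or "top" or "wrist"; returns a dict with "img" (480x640x3 uint8, blue, green, red), "z_map" (480x640 float32, m along the optical axis (not along the pixel's ray), 0 where there is no reading), "K" (3x3 intrinsics, pixels), "world_to_cam" (4x4, takes a point from world to camera coordinates); the wrist camera has in their place "T_tool_cam" (4x4, takes a point from camera to tool coordinates, whose origin is the TCP and whose axes are the flange's). Camera axes: x right, y up, looking along -z (the intrinsics and any distortion apply to the point x, -y, -z); pixel columns grow to the right and rows downward; lengths in m; the calibration is good to about 2 mm. A picture is of the moment at which its call begins: read the wrist's pose just before it.
- arm.job_done(): hands the job in; it is judged then, once.
Trained networks look in a picture, given as the dict that the camera call returned (one of the last four; its "shot" number tells which), for a name from the list of things; names that differ only in an ending like _2 or _b are one class to them, and where a whole thing is asked for, a point or a joint stands for the part that bears it (a point fixed in the world has none). Each returns a list of dicts, best first, with "p" (0 to 1); they miss things now and then, are a little off and sometimes report something else, mostly with a low value. They report only what shows in the picture. A call takes as long as a camera call.
- spotter.find_in(picture, name): "position" ([column, row] in pixels, amid what is visible of it).
The state is a dict: "clock": time; "qpos": joint angles; "joint_velocities": joint speeds; "joint_torque": joint torques, N m; "tcp_pos": TCP position; "tcp_rot": TCP orientation; "wrist_force": force on the tool from outside, world axes, zero at the start; "torque": the same for the moment, N m; "finger_gap": finger opening in m; "grip_force": force on a finger pad.
Only numpy, scipy, OpenCV 4.12 (cv2) and the standard library are available. Lean on these libraries where they do the work, as an engineer would, in place of code of your own. Each camera call takes 0.05 s, during which the arm holds its last target. There are 200 camera calls.

### The job

Open the small clear guard on the bench so that the black sensor barrel in it can be reached: lift the latch bar gently by its red thumb tab until it is free of the keeper hook (it is free when you feel it just meet the soft rubber pad above it), then swing the gate wide open, to about a right angle, without forcing the bar against hook or pad and without flinging the gate. Leave the gate standing open with the bar dropped back to its rest, and disturb neither the barrel nor the vial, tin and mouse lying about.

Things in the scene. Friction and masses are not known exactly. Their poses are not given: they have to be found in the camera images.
- guard: Clear box with grey base and aluminium posts, fixed to the bench, 116 mm deep (its x), 164 mm wide (its y), roof top 98 mm above its origin (centre of the underside). Its -x side is the open front, closed by the gate; +x points to its back, z up. The dark steel keeper, 18 mm wide, rising to at most 146 mm, sits on the front of its left (+y) front post
- gate (a joint): Turn of the gate about its upright hinge, rad: 0 closed, positive as it swings out to the guard's -x (counter-clockwise from above), stop at 1.75. Slight friction (0.06 N m): it stays where left. Aluminium frame with clear pane, 128 mm wide, 8 mm thick, hinged at the right (-y) end of the guard's front; closed, it runs from there along the guard's +y. Top edge at 98 mm
- gate_hinge (a point): Point on the upright hinge line of the gate. With the gate closed the tab point lies 80 mm along the gate from it (guard's +y) and 10 mm in front. The bar sweeps out to 150 mm from this line
- latch_bar (a joint): Turn of the latch bar about its pivot on the gate, rad: 0 at rest (level, on a peg), positive as nose and tab lift, free up to 0.5; falls back by its own weight (about 0.15 kg, 1.5 N at the tab). It clears the keeper lip at an unknown 0.075 to 0.245 rad and meets the pad some 0.012 rad later; 1 N on the pad is felt as 2 N at the tab
- latch_pivot (a point): Pivot of the latch bar on the gate's front, 88 mm above the bench; its axis is the gate's normal (x). At rest the tab point lies 62 mm along the bar (towards the nose) and 44 mm above it; the nose point 123 mm along the bar. The bar is steel, 12 mm high, 6 mm thick
- tab (a point): Middle of the ribbed red thumb tab on the latch bar, to be pinched from above: 12 mm thick (x, the gate's normal), 26 mm wide (y, along the gate), from 20 mm below to 16 mm above this point, which is 132 mm above the bench at rest. 10 mm in front of the gate's middle plane; above 98 mm nothing else is near, so both fingers have room. Axes: of the bar (x into the guard, y to the nose, z up)
- nose (a point): Nose of the latch bar, held in the keeper: a hook lip 4 mm thick, 1.5 mm in front of it, and a sprung rubber pad above it (3.5 N/mm). Bar passes between them with 1 to 2 mm to spare. The keeper's height is set by slotted screws within 20 mm and is not measured. Lip and pad must not take over 7 N from the bar. Nose is past the lip at gate 0.11 rad
- sensor_barrel: Black sensor barrel, 46 mm diameter, 70 mm tall, loose, upright on the guard's base; origin at the centre of its underside. To be left alone
- vial: Small brown sample vial with black cap, 26 mm diameter, 54 mm tall, loose on the bench; origin at the centre of its underside. To be left alone
- tin: Round flat metal tin, 57 mm diameter, 22 mm high, loose on the bench; origin at the centre of its underside. To be left alone
- mouse: Black computer mouse, 105 x 58 x 36 mm, loose on the bench; origin at the centre of its underside. To be left alone

How it is judged:
By the outcome, as a careful person would: the job done as asked, in the order asked, and still so for the second after the job is handed in, with the robot touching nothing.
It also fails if it takes over 61 s, if anything falls off the work surface, if the arm or the gripper's body presses on something with over 40 N, if the wrist force passes 120 N, or if a joint passes its speed limit or range.

## Working session

There is one attempt and no reset: what is moved stays moved. The work goes in short steps, Python scripts to look and compute and a tool call to move; the robot and the scene stay as the last step left them, time stands still between calls to the robot, and variables do not carry over. Pictures are saved under pics/ and viewed, at most 10 in all, crops included, and the job is handed in when it is done.

Besides the shell and the picture viewer there is one more tool, called after "Request:" as name(argument=value, ...) on one line, values as JSON. step_arm: Moves the arm, as the interface text tells. Its arguments: {"type":"object","properties":{"increments":{"type":"array","items":{"type":"object","properties":{"angular":{"type":"array","items":{"type":"number"}},"slide":{"type":"array","items":{"type":"number"}},"jaw":{"type":"number"}}}},"squeeze":{"type":"number"}},"required":["increments"]}

```bash
mkdir -p pics; cat > h.py <<'E'
import numpy as np, cv2
from cell import arm, eyes, spotter
from scipy.spatial.transform import Rotation as R
def w2c(c):
    if 'world_to_cam' in c: return np.array(c['world_to_cam'])
    s=c['st']; T=np.eye(4); T[:3,:3]=R.from_quat(s['tcp_rot']).as_matrix(); T[:3,3]=s['tcp_pos']
    return np.linalg.inv(T@np.array(c['T_tool_cam']))
def cap(n):
    s=arm.state(); c=eyes.capture(n); c['st']=s; return c
def p2w(c,u,v,z=None):
    K=np.array(c['K']); 
    if z is None:
        w=c['z_map'][int(v)-2:int(v)+3,int(u)-2:int(u)+3]; w=w[w>0]; z=np.median(w) if w.size else np.nan
    p=np.array([(u-K[0,2])/K[0,0]*z,-(v-K[1,2])/K[1,1]*z,-z,1]); return (np.linalg.inv(w2c(c))@p)[:3]
def ray_z(c,u,v,h):
    a=p2w(c,u,v,1.0); o=np.linalg.inv(w2c(c))[:3,3]; d=a-o; return o+d*(h-o[2])/d[2]
E
python3 - <<'E'
from h import *
np.set_printoptions(precision=4,suppress=True)
for n in ('scene','top'):
    c=cap(n); cv2.imwrite(f'pics/{n}0.png',c['img'])
    print(n,[k for k in c], np.linalg.inv(w2c(c))[:3,3])
    for t in ['guard','gate','gate_hinge','latch_pivot','tab','nose','sensor_barrel','vial','tin','mouse']:
        for d in spotter.find_in(c,t)[:1]: print(t,round(d['p'],2),np.round(d['position']),p2w(c,*d['position']))
print(arm.state())
E
```

```text
scene ['img', 'z_map', 'K', 'world_to_cam', 'shot', 'st'] [-0.0432  0.6383  0.7181]
guard 0.81 [247. 267.] [0.4797 0.323  0.0994]
gate 0.66 [260. 281.] [0.4649 0.3091 0.0671]
gate_hinge 0.89 [256. 283.] [0.4669 0.3151 0.0647]
latch_pivot 0.83 [252. 271.] [0.4571 0.3265 0.1106]
nose 0.74 [255. 270.] [0.4537 0.3234 0.1143]
vial 0.87 [395. 259.] [0.3719 0.0539 0.0289]
tin 0.92 [199. 384.] [0.387  0.4852 0.0211]
mouse 0.79 [436. 226.] [ 0.3835 -0.088   0.0243]
top ['img', 'z_map', 'K', 'world_to_cam', 'shot', 'st'] [0.3911 0.2115 0.9707]
guard 0.78 [258. 206.] [0.5111 0.3036 0.0992]
gate 0.59 [256. 232.] [0.4613 0.305  0.0968]
latch_pivot 0.84 [249. 231.] [0.4575 0.313  0.1485]
tab 0.7 [252. 232.] [0.4572 0.308  0.1471]
nose 0.79 [246. 234.] [0.4531 0.3187 0.1398]
sensor_barrel 0.47 [248. 231.] [0.4577 0.3144 0.1484]
vial 0.62 [384. 274.] [0.3832 0.0473 0.0554]
tin 0.84 [176. 262.] [0.4003 0.4775 0.0236]
mouse 0.75 [452. 265.] [ 0.4068 -0.1007  0.0347]
{'clock': 1.1, 'qpos': array([-1.408 ,  0.0526,  1.6129,  0.    ,  1.476 , -0.119 ]), 'joint_velocities': array([-0.0022,  0.0005,  0.    ,  0.0012, -0.0021,  0.003 ]), 'joint_torque': array([  0.0018, -39.3696, -37.0462,  -0.    ,   0.0006,   0.    ]), 'tcp_pos': array([ 0.1738, -0.6003,  0.2453]), 'tcp_rot': array([0.9901, 0.1404, 0.    , 0.    ]), 'wrist_force': array([ 0.0738, -1.3165,  0.1231]), 'torque': array([0.0574, 0.012 , 0.0573]), 'grip_force': 0.0, 'finger_gap': 0.08572152064732953}
```

```bash
python3 - <<'E'
import cv2,numpy as np
a=cv2.resize(cv2.imread('pics/top0.png')[130:330,130:400],None,fx=2.9,fy=2.9,interpolation=cv2.INTER_CUBIC)
b=cv2.resize(cv2.imread('pics/scene0.png')[190:350,160:360],None,fx=3.7,fy=3.7,interpolation=cv2.INTER_CUBIC)
cv2.imwrite('pics/t1.png',a);cv2.imwrite('pics/s1.png',b)
E
```

```text
(no output)
```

View pics/t1.png

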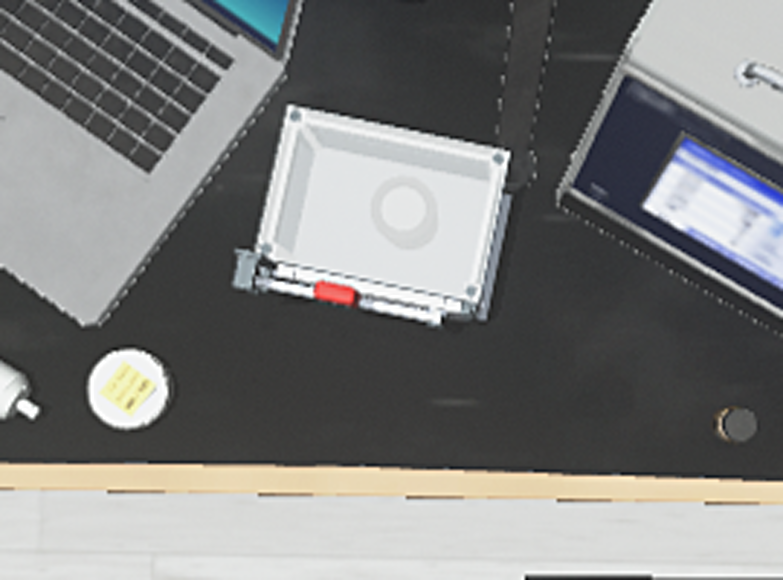

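View pics/s1.png

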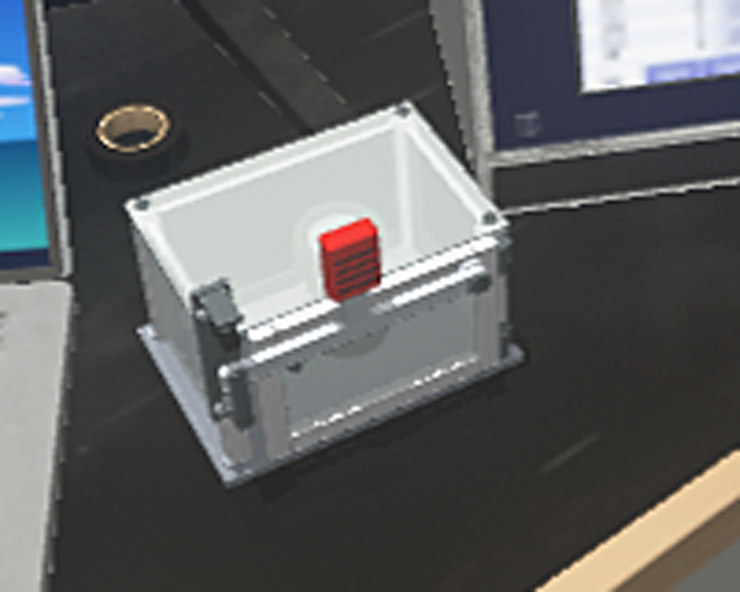

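```bash
python3 - <<'E'
from h import *
np.set_printoptions(precision=4,suppress=True)
c=cap('top')
px=np.array([[263,250],[471,290],[294,115],[499,158]])/2.9+130
P=np.array([ray_z(c,u,v,0.098) for u,v in px]); print(P)
y=P[0]-P[1]+P[2]-P[3]; print('yaw',np.degrees(np.arctan2(-y[0],y[1])),'ctr',P.mean(0),np.linalg.norm(P[0]-P[1]),np.linalg.norm(P[0]-P[2]))
def red(c):
    b,g,r=[c['img'][...,i].astype(int) for i in range(3)]
    m=((r>130)&(g<90)&(b<90)).astype(np.uint8); n,l,s,ce=cv2.connectedComponentsWithStats(m); return l==1+np.argmax(s[1:,4])
for n in('top','scene'):
    k=c if n=='top' else cap('scene'); m=red(k); v,u=np.nonzero(m)
    W=np.array([p2w(k,a,b,k['z_map'][b,a]) for a,b in zip(u,v) if k['z_map'][b,a]>0]); 
    print(n,len(W),W.mean(0),np.percentile(W,[5,95],axis=0))
    if n=='top':
        print(cv2.minAreaRect(np.c_[u,v].astype(np.float32)), ray_z(k,u.mean(),v.mean(),.148))
H,Wd=c['z_map'].shape
for v in range(20,300,40):
    print([f"{p2w(c,u,v)[0]:.2f},{p2w(c,u,v)[1]:.2f}:{p2w(c,u,v)[2]:.2f}" for u in range(60,640,50)])
E
```

```text
[[0.4899 0.3747 0.098 ]
 [0.4664 0.2348 0.098 ]
 [0.5823 0.3574 0.098 ]
 [0.5568 0.2182 0.098 ]]
yaw -9.939122795699411 ctr [0.5239 0.2963 0.098 ] 0.14184460907714366 0.09395167783895897
top 527 [0.1787 0.0732 0.29  ] [[0.1405 0.057  0.2833]
 [0.2217 0.0852 0.2976]]
((391.7336730957031, 412.5218505859375), (66.54276275634766, 17.545665740966797), 73.53998565673828) [0.134  0.0442 0.148 ]
scene 1847 [-0.0209  0.0624  0.0129] [[-0.0895  0.0282  0.0091]
 [ 0.0757  0.0859  0.0174]]
['0.92,0.76:0.00', '0.86,0.59:0.13', '0.83,0.48:0.19', '0.93,0.43:0.01', '0.94,0.32:0.01', '0.70,0.21:0.44', '0.95,0.10:0.00', '0.96,-0.02:0.00', '0.97,-0.13:0.00', '0.97,-0.25:0.00', '0.94,-0.33:0.06', '0.93,-0.42:0.09']
['0.83,0.75:0.00', '0.82,0.63:0.04', '0.79,0.50:0.12', '0.76,0.39:0.18', '0.85,0.32:0.00', '0.85,0.21:0.02', '0.86,0.10:0.00', '0.86,-0.02:0.00', '0.87,-0.13:0.00', '0.87,-0.25:0.00', '0.88,-0.36:0.00', '0.62,-0.11:0.52']
['0.74,0.75:0.00', '0.74,0.63:0.02', '0.74,0.52:0.03', '0.72,0.40:0.11', '0.76,0.32:0.00', '0.76,0.21:0.01', '0.77,0.09:0.00', '0.69,0.03:0.21', '0.78,-0.13:0.00', '0.78,-0.
[... 236 characters left out ...]
9,-0.36:0.01', '0.76,-0.62:-0.21']
['0.57,0.74:0.00', '0.57,0.62:0.02', '0.57,0.52:0.02', '0.58,0.42:0.01', '0.56,0.30:0.10', '0.58,0.20:0.02', '0.56,0.11:0.15', '0.55,0.03:0.21', '0.55,-0.06:0.21', '0.56,-0.17:0.16', '0.56,-0.25:0.18', '0.69,-0.73:-0.37']
['0.48,0.73:0.00', '0.49,0.63:0.00', '0.49,0.52:0.02', '0.49,0.41:0.00', '0.48,0.30:0.10', '0.50,0.20:0.00', '0.50,0.09:0.03', '0.49,0.01:0.12', '0.48,-0.06:0.20', '0.51,-0.24:0.01', '0.49,-0.26:0.16', '0.51,-0.43:0.06']
['0.40,0.72:0.00', '0.40,0.61:0.03', '0.40,0.52:0.01', '0.41,0.41:0.00', '0.41,0.31:0.00', '0.41,0.20:0.00', '0.41,0.09:0.00', '0.42,-0.02:0.00', '0.42,-0.12:0.03', '0.42,-0.23:0.02', '0.42,-0.32:0.07', '0.45,-1.03:-0.80']
```

```bash
python3 -c "
import cv2,numpy as np
a=cv2.imread('pics/top0.png');b=cv2.imread('pics/scene0.png')
cv2.imwrite('pics/both.png',np.vstack([a[:300],b[:300]])[:600])"
```

```text
(no output)
```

View pics/both.png

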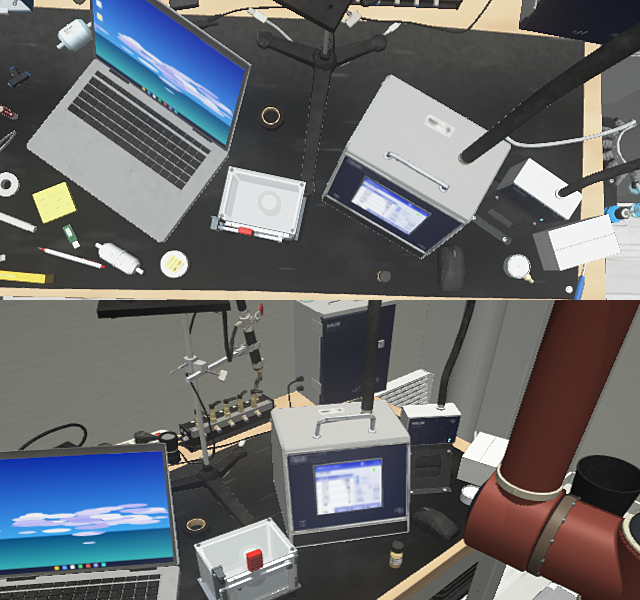

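Request:
step_arm(increments=[{"slide": [15, -33, -17], "angular": [0, 0, 0]}, {"slide": [30, -66, -34]}, {"slide": [45, -99, -51]}, {"slide": [60, -132, -68]}, {"slide": [75, -166, -85], "angular": [0, 0, 0]}, {"slide": [109, -195, -85], "angular": [0, 0, -6]}, {"slide": [143, -224, -85], "angular": [0, 0, -12]}, {"slide": [177, -253, -85], "angular": [0, 0, -18]}, {"slide": [211, -282, -85], "angular": [0, 0, -24]}, {"slide": [245, -311, -85], "angular": [0, 0, -30]}, {"slide": [245, -311, -85], "angular": [0, 0, -30]}, {"slide": [245, -311, -85], "angular": [0, 0, -30]}])

```text
schema error: expected keys angular, slide, jaw
```

Request:
step_arm(increments=[{"slide": [15, -33, -17], "angular": [0, 0, 0], "jaw": 85}, {"slide": [30, -66, -34], "angular": [0, 0, 0], "jaw": 85}, {"slide": [45, -99, -51], "angular": [0, 0, 0], "jaw": 85}, {"slide": [60, -132, -68], "angular": [0, 0, 0], "jaw": 85}, {"slide": [75, -166, -85], "angular": [0, 0, 0], "jaw": 85}, {"slide": [102, -189, -85], "angular": [0, 0, -5], "jaw": 85}, {"slide": [129, -212, -85], "angular": [0, 0, -10], "jaw": 85}, {"slide": [156, -235, -85], "angular": [0, 0, -15], "jaw": 85}, {"slide": [184, -258, -85], "angular": [0, 0, -20], "jaw": 85}, {"slide": [211, -282, -85], "angular": [0, 0, -25], "jaw": 85}, {"slide": [245, -311, -85], "angular": [0, 0, -30], "jaw": 85}, {"slide": [245, -311, -85], "angular": [0, 0, -30], "jaw": 85}])

```text
clock: 2.2
tcp_pos: [0.3252, -0.2288, 0.3308]
tcp_rot: [0.918, 0.397, 0.001, 0.0]
wrist_force: [-0.4, -0.5, 1.0]
finger_gap: 0.085
grip_force: 0.0
```

```bash
cat > to.py <<'E'
# python3 to.py x y z yyaw_deg ... : slide/angular from the current pose (tool pointing down)
from h import *; import sys
np.set_printoptions(precision=2,suppress=True)
s=arm.state(); Q=R.from_quat(s['tcp_rot']); print(s['clock'],s['tcp_pos'],s['qpos'],Q.as_matrix()[:,1],'z',Q.as_matrix()[:,2])
a=list(map(float,sys.argv[1:]))
for i in range(0,len(a),4):
    w=np.radians(a[i+3]); y=np.array([np.cos(w),np.sin(w),0]); z=np.array([0,0,-1.]); T=R.from_matrix(np.c_[np.cross(y,z),y,z])
    print('slide',Q.inv().apply(np.array(a[i:i+3])-s['tcp_pos'])*1e3,'ang',(Q.inv()*T).as_rotvec(degrees=True))
E
python3 to.py .40 -.12 .33 -25  .43 .2 .33 -10  .455 .305 .29 -10
```

```text
2.2 [ 0.33 -0.23  0.33] [-0.8  -0.56  1.98  0.    1.72 -0.05] [ 0.73 -0.68  0.  ] z [ 0.  0. -1.]
slide [130.51 -20.01   1.14] ang [  0.09  -0.13 -18.22]
slide [ 384.23 -217.3     1.57] ang [  0.11  -0.12 -33.22]
slide [ 477.76 -271.04   41.74] ang [  0.11  -0.12 -33.22]
```

Request:
step_arm(increments=[{"slide": [32, -5, 0], "angular": [0, 0, -5], "jaw": 85}, {"slide": [65, -10, 0], "angular": [0, 0, -9], "jaw": 85}, {"slide": [98, -15, 0], "angular": [0, 0, -14], "jaw": 85}, {"slide": [130, -20, 0], "angular": [0, 0, -18], "jaw": 85}, {"slide": [162, -45, 0], "angular": [0, 0, -22], "jaw": 85}, {"slide": [194, -70, 0], "angular": [0, 0, -26], "jaw": 85}, {"slide": [226, -94, 0], "angular": [0, 0, -30], "jaw": 85}, {"slide": [258, -119, 0], "angular": [0, 0, -33], "jaw": 85}, {"slide": [290, -143, 0], "angular": [0, 0, -33], "jaw": 85}, {"slide": [322, -168, 0], "angular": [0, 0, -33], "jaw": 85}, {"slide": [353, -193, 0], "angular": [0, 0, -33], "jaw": 85}, {"slide": [384, -217, 0], "angular": [0, 0, -33], "jaw": 85}])

```text
clock: 3.2
tcp_pos: [0.4321, 0.1957, 0.3306]
tcp_rot: [0.771, 0.637, 0.0, 0.0]
wrist_force: [0.0, -0.6, -0.0]
finger_gap: 0.0853
grip_force: 0.0
```

```bash
python3 to.py .455 .305 .29 -10; python3 - <<'E'
from h import *
np.set_printoptions(precision=4,suppress=True)
c=cap('wrist'); cv2.imwrite('pics/w1.png',c['img']); print(np.linalg.inv(w2c(c)))
E
```

```text
3.2 [0.43 0.2  0.33] [ 0.27 -0.35  1.84 -0.    1.66  0.46] [ 0.98 -0.19  0.  ] z [ 0.  0. -1.]
slide [111.66   1.89  40.62] ang [ 0.06 -0.01 -0.86]
[[ 0.9821  0.1803  0.0547  0.4465]
 [-0.1884  0.9373  0.2931  0.2689]
 [ 0.0016 -0.2981  0.9545  0.4577]
 [ 0.      0.      0.      1.    ]]
```

View pics/w1.png

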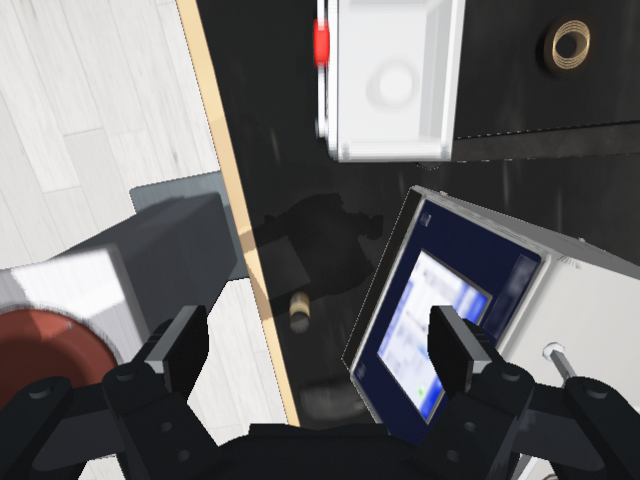

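Request:
step_arm(increments=[{"slide": [30, 0, 10], "angular": [0, 0, -0.9], "jaw": 85}, {"slide": [50, 0, 25], "angular": [0, 0, -0.9], "jaw": 70}, {"slide": [60, 0, 30], "angular": [0, 0, -0.9], "jaw": 60}, {"slide": [60, 0, 30], "angular": [0, 0, -0.9], "jaw": 50}, {"slide": [60, 0, 30], "angular": [0, 0, -0.9], "jaw": 50}])

```text
clock: 3.67
tcp_pos: [0.4435, 0.2521, 0.3]
tcp_rot: [0.766, 0.643, -0.001, 0.0]
wrist_force: [-0.3, -1.0, 1.0]
finger_gap: 0.05
grip_force: 0.0
```

```bash
cat > meas.py <<'E'
from h import *
np.set_printoptions(precision=4,suppress=True)
def red(c):
    b,g,r=[c['img'][...,i].astype(int) for i in range(3)]
    m=((r>120)&(g<r*.45)&(b<r*.45)).astype(np.uint8); n,l,s,ce=cv2.connectedComponentsWithStats(m); return l==1+np.argmax(s[1:,4])
c=cap('wrist'); cv2.imwrite('pics/w2.png',c['img']); m=red(c); v,u=np.nonzero(m)
W=np.array([p2w(c,a,b,c['z_map'][b,a]) for a,b in zip(u,v) if c['z_map'][b,a]>0])
print(len(W),u.mean(),v.mean(),np.percentile(W,[3,50,97],axis=0))
T=W[W[:,2]>np.percentile(W[:,2],90)-.004]; (ce,sz,an)=cv2.minAreaRect((T[:,:2]*1000).astype(np.float32)); print('top',ce,sz,an,np.median(T[:,2]))
for t in ['tab','nose','latch_pivot','gate_hinge','gate']:
    for d in spotter.find_in(c,t)[:1]: print(t,round(d['p'],2),np.round(d['position']),p2w(c,*d['position']))
E
python3 meas.py
```

```text
569 323.43607705779334 129.41155866900175 [[0.4538 0.3062 0.1438]
 [0.4597 0.3177 0.1461]
 [0.4656 0.3291 0.1476]]
top (459.8408203125, 317.8179931640625) (24.81377601623535, 10.8815336227417) 80.17952728271484 0.1461408027653347
tab 0.85 [322. 127.] [0.4593 0.3193 0.1461]
nose 0.65 [322. 127.] [0.459  0.3196 0.1462]
gate_hinge 0.73 [328. 134.] [0.4625 0.3142 0.1463]
gate 0.94 [325. 132.] [0.4608 0.3155 0.1468]
```

View pics/w2.png

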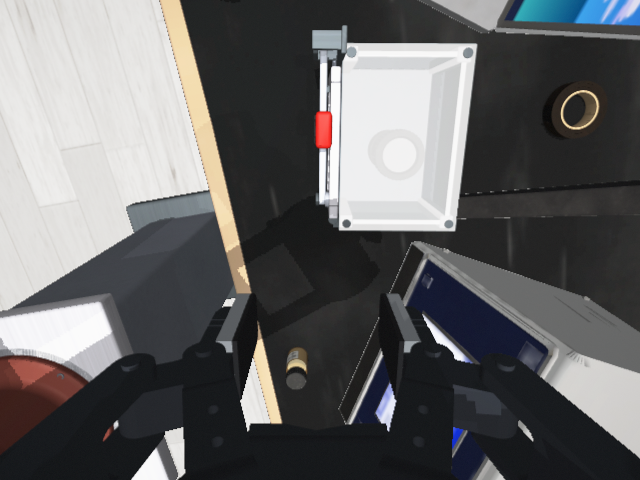

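```bash
python3 to.py .4598 .3178 .18 -9.85  .4598 .3178 .128 -9.85
```

```text
3.9667 [0.44 0.25 0.3 ] [ 0.37 -0.25  1.81 -0.    1.59  0.55] [ 0.98 -0.17  0.  ] z [ 0.  0. -1.]
slide [ 67.51   4.05 121.29] ang [ 0.08 -0.04 -0.18]
slide [ 67.47   3.98 173.29] ang [ 0.08 -0.04 -0.18]
```

Request:
step_arm(increments=[{"slide": [25, 2, 10], "angular": [0, 0, -0.2], "jaw": 50}, {"slide": [50, 4, 25], "angular": [0, 0, -0.2], "jaw": 50}, {"slide": [67.5, 4, 50], "angular": [0, 0, -0.2], "jaw": 50}, {"slide": [67.5, 4, 85], "angular": [0, 0, -0.2], "jaw": 50}, {"slide": [67.5, 4, 110], "angular": [0, 0, -0.2], "jaw": 50}, {"slide": [67.5, 4, 121], "angular": [0, 0, -0.2], "jaw": 50}, {"slide": [67.5, 4, 121], "angular": [0, 0, -0.2], "jaw": 50}, {"slide": [67.5, 4, 121], "angular": [0, 0, -0.2], "jaw": 50}])

```text
clock: 4.63
tcp_pos: [0.4595, 0.3183, 0.18]
tcp_rot: [0.765, 0.644, 0.0, 0.0]
wrist_force: [0.7, 0.0, -0.1]
finger_gap: 0.0498
grip_force: 0.0
```

```bash
sed -i 's/w2.png/w3.png/' meas.py; python3 meas.py;python3 to.py .4598 .3178 .128 -9.85
```

```text
1163 316.6248934356351 286.2770673486786 [[0.4538 0.3073 0.1445]
 [0.4598 0.319  0.1463]
 [0.4655 0.3299 0.1475]]
top (459.6859130859375, 318.0086364746094) (25.45098304748535, 11.122488021850586) 79.6050033569336 0.14625810923180999
tab 0.66 [318. 269.] [0.4617 0.3277 0.1464]
nose 0.77 [315. 265.] [0.4606 0.3295 0.1457]
latch_pivot 0.89 [312. 268.] [0.4594 0.3287 0.1464]
gate_hinge 0.82 [326. 261.] [0.466  0.3292 0.1427]
gate 0.8 [324. 259.] [0.4653 0.3295 0.1398]
4.9333 [0.46 0.32 0.18] [ 0.47 -0.06  1.83  0.    1.36  0.64] [ 0.99 -0.17  0.  ] z [ 0.  0. -1.]
slide [-1.14 -0.14 53.21] ang [ 0.14 -0.11  0.08]
```

View pics/w3.png

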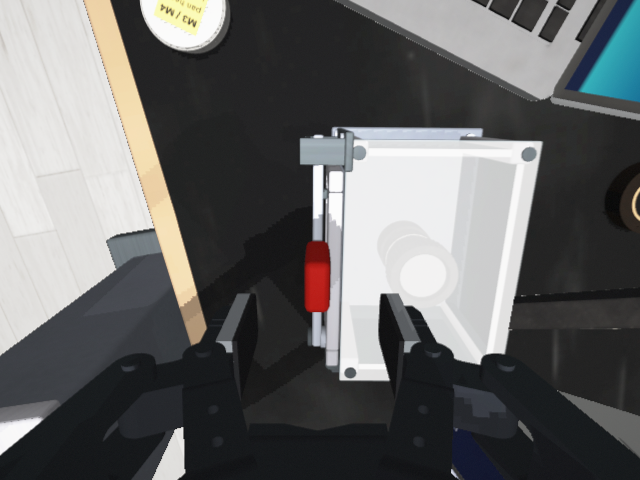

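Request:
step_arm(increments=[{"slide": [0, 0, 12], "angular": [0, 0, 0], "jaw": 50}, {"slide": [0, 0, 28], "angular": [0, 0, 0], "jaw": 50}, {"slide": [0, 0, 42], "angular": [0, 0, 0], "jaw": 50}, {"slide": [-0.5, 0, 50], "angular": [0, 0, 0], "jaw": 40}, {"slide": [-0.5, 0, 52], "angular": [0, 0, 0], "jaw": 28}, {"slide": [-0.5, 0, 52], "angular": [0, 0, 0], "jaw": 20}, {"slide": [-0.5, 0, 52], "angular": [0, 0, 0], "jaw": 18}, {"slide": [-0.5, 0, 52], "angular": [0, 0, 0], "jaw": 16}, {"slide": [-0.5, 0, 52], "angular": [0, 0, 0], "jaw": 16}], squeeze=20)

```text
clock: 5.68
tcp_pos: [0.4597, 0.3183, 0.1284]
tcp_rot: [0.765, 0.644, 0.001, 0.0]
wrist_force: [-0.2, -0.1, 0.6]
finger_gap: 0.0164
grip_force: 0.0
```

```bash
python3 to.py .4598 .3178 .128 -9.85; python3 - <<'E'
from h import *
c=cap('wrist');cv2.imwrite('pics/w4.png',c['img'][180:430,180:460])
E
```

```text
5.6833 [0.46 0.32 0.13] [ 0.47 -0.    1.87  0.    1.27  0.64] [ 0.99 -0.17  0.  ] z [ 0.  0. -1.]
slide [-0.51  0.23  0.42] ang [ 0.09 -0.07  0.1 ]
```

View pics/w4.png

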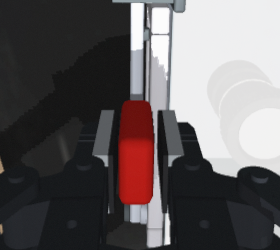

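Request:
step_arm(increments=[{"slide": [0, 0, 0], "angular": [0, 0, 0], "jaw": 14}, {"slide": [0, 0, 0], "angular": [0, 0, 0], "jaw": 13}, {"slide": [0, 0, 0], "angular": [0, 0, 0], "jaw": 12}, {"slide": [0, 0, 0], "angular": [0, 0, 0], "jaw": 10}, {"slide": [0, 0, 0], "angular": [0, 0, 0], "jaw": 8}, {"slide": [0, 0, 0], "angular": [0, 0, 0], "jaw": 8}], squeeze=20)

```text
clock: 6.23
tcp_pos: [0.4589, 0.3182, 0.1277]
tcp_rot: [0.765, 0.644, -0.0, -0.0]
wrist_force: [-3.7, 0.3, 4.3]
finger_gap: 0.0118
grip_force: 20.9
```

```bash
python3 -c "
from h import *
for i in range(3):
    s=arm.state();print(s['wrist_force'],s['torque'],s['finger_gap'],s['grip_force'],s['tcp_pos']); eyes.capture('wrist')"
cat > lift.py <<'E'
# tool-frame rows for bar turn th (rad): tool x=+gate y (nose), tool y=gate x, tool z=down; grasp point 5 mm behind TCP
import numpy as np,sys
p=np.array([62.,44.])           # tab point rel pivot (along, up)
t0=p+np.array([0,-5.+float(sys.argv[3]) if len(sys.argv)>3 else -5.]) # TCP
for th in np.arange(float(sys.argv[1]),float(sys.argv[2])+1e-9,0.01):
    c,s=np.cos(th),np.sin(th); d=np.array([[c,-s],[s,c]])@t0-t0
    print(f'{th:.3f} slide {d[0]:.2f} 0 {-d[1]:.2f} deg {np.degrees(th):.2f}')
E
python3 lift.py 0 .26
```

```text
[-3.74260645  0.3302321   4.27529433] [ 0.02898155  0.50477171 -0.24489427] 0.011820796826093204 20.92826932668686 [0.4588938  0.3182104  0.12770308]
[-3.94568576 -0.31931898  4.557899  ] [ 0.02606434  0.54454837 -0.25962486] 0.011986729629993342 21.01685732603073 [0.45888978 0.31820925 0.12767885]
[-3.04750983  0.34578494  4.90215986] [-0.03236385  0.58214234 -0.30532385] 0.011619312325521991 21.097174286842346 [0.45888463 0.31817818 0.12765198]
0.000 slide 0.00 0 -0.00 deg 0.00
0.010 slide -0.39 0 -0.62 deg 0.57
0.020 slide -0.79 0 -1.23 deg 1.15
0.030 slide -1.20 0 -1.84 deg 1.72
0.040 slide -1.61 0 -2.45 deg 2.29
0.050 slide -2.03 0 -3.05 deg 2.86
0.060 slide -2.45 0 -3.65 deg 3.44
0.070 slide -2.88 0 -4.24 deg 4.01
0.080 slide -3.31 0 -4.83 deg 4.58
0.090 slide -3.76 0 -5.41 deg 5.16
0.100 slide -4.20 0 -5.99 deg 5.73
0.110 slide -4.66 0 -6.57 deg 6.30
0.120 slide -5.11 0 -7.14 deg 6.88
0.130 slide -5.58 0 -7.71 deg 7.45
0.140 slide -6.05 0 -8.27 deg 8.02
0.150 slide -6.52 0 -8.83 deg 8.59
0.160 slide -7.01 0 -9.38 deg 9.17
0.170 slide -7.49 0 -9.93 deg 9.74
0.180 slide -7.98 0 -10.47 deg 10.31
0.190 slide -8.48 0 -11.01 deg 10.89
0.200 slide -8.98 0 -11.54 deg 11.46
0.210 slide -9.49 0 -12.07 deg 12.03
0.220 slide -10.01 0 -12.59 deg 12.61
0.230 slide -10.52 0 -13.11 deg 13.18
0.240 slide -11.05 0 -13.62 deg 13.75
0.250 slide -11.58 0 -14.13 deg 14.32
0.260 slide -12.11 0 -14.63 deg 14.90
```

Request:
step_arm(increments=[{"slide": [0, -0.4, 0], "angular": [0, 0, 0], "jaw": 8}, {"slide": [0, -0.8, 0], "angular": [0, 0, 0], "jaw": 8}, {"slide": [-0.4, -0.8, -0.6], "angular": [0, 0.6, 0], "jaw": 8}, {"slide": [-0.8, -0.8, -1.2], "angular": [0, 1.15, 0], "jaw": 8}, {"slide": [-1.2, -0.8, -1.8], "angular": [0, 1.7, 0], "jaw": 8}, {"slide": [-1.6, -0.8, -2.45], "angular": [0, 2.3, 0], "jaw": 8}, {"slide": [-2.0, -0.8, -3.05], "angular": [0, 2.9, 0], "jaw": 8}, {"slide": [-2.45, -0.8, -3.65], "angular": [0, 3.45, 0], "jaw": 8}, {"slide": [-2.45, -0.8, -3.65], "angular": [0, 3.45, 0], "jaw": 8}, {"slide": [-2.45, -0.8, -3.65], "angular": [0, 3.45, 0], "jaw": 8}, {"slide": [-2.45, -0.8, -3.65], "angular": [0, 3.45, 0], "jaw": 8}])

```text
clock: 7.3
tcp_pos: [0.458, 0.3159, 0.1311]
tcp_rot: [0.764, 0.644, 0.023, -0.019]
wrist_force: [-0.4, 1.9, 3.1]
finger_gap: 0.0116
grip_force: 19.6
```

```bash
cat > st.py <<'E'
from h import *
np.set_printoptions(precision=3,suppress=True)
s=arm.state();M=R.from_quat(s['tcp_rot']).as_matrix();print(s['clock'],'F',s['wrist_force'],'Ftool',M.T@s['wrist_force'],'T',s['torque'],s['grip_force'],s['tcp_pos'],'tilt',np.arctan2(M[2,0],-M[2,2]),'yyaw',np.degrees(np.arctan2(M[1,1],M[0,1])))
E
python3 st.py; python3 st.py
```

```text
7.3 F [-0.383  1.902  3.063] Ftool [ 1.992 -0.698 -2.948] T [ 0.344  0.024 -0.029] 19.565061628818512 [0.458 0.316 0.131] tilt 0.06075133910695106 yyaw -9.756175096250507
7.3 F [-0.383  1.902  3.063] Ftool [ 1.992 -0.698 -2.948] T [ 0.344  0.024 -0.029] 19.565061628818512 [0.458 0.316 0.131] tilt 0.06075133910695106 yyaw -9.756175096250507
```

Request:
step_arm(increments=[{"slide": [0.2, -0.05, -0.3], "angular": [0, 0, 0], "jaw": 8}, {"slide": [0.4, -0.1, -0.6], "angular": [0, 0, 0], "jaw": 8}, {"slide": [0.4, -0.1, -0.6], "angular": [0, 0, 0], "jaw": 8}])

```text
clock: 7.55
tcp_pos: [0.4578, 0.3159, 0.1311]
tcp_rot: [0.764, 0.644, 0.023, -0.019]
wrist_force: [1.4, 1.9, 1.0]
finger_gap: 0.0118
grip_force: 19.5
```

```bash
cat > st.py <<'E'
from h import *
np.set_printoptions(precision=3,suppress=True)
S=[]
for i in range(4):
    S.append(arm.state()); 
    if i<3: eyes.capture('wrist')
s=S[-1];M=R.from_quat(s['tcp_rot']).as_matrix()
F=np.mean([x['wrist_force'] for x in S],0);T=np.mean([x['torque'] for x in S],0)
yd=np.r_[.172,.985,0];xd=np.r_[.985,-.172,0]; piv=np.r_[.4598,.3178,.132]-.062*yd-np.r_[0,0,.044]
tau=lambda L:T@xd+np.cross(s['tcp_pos']-L*M[:,2]-piv,F)@xd
print(round(s['clock'],2),'F',F,'Ftool',M.T@F,'T',T,'tau(0,.14)',round(tau(0),3),round(tau(.14),3),'grip',round(s['grip_force'],1),s['tcp_pos'],'tilt',round(np.arctan2(M[2,0],-M[2,2]),4),'yyaw',round(np.degrees(np.arctan2(M[1,1],M[0,1])),2))
E
python3 st.py
```

```text
7.7 F [ 1.634  1.521 -0.308] Ftool [1.754 1.353 0.414] T [ 0.182 -0.286  0.032] tau(0,.14) 0.134 -0.112 grip 19.4 [0.458 0.316 0.131] tilt 0.0596 yyaw -9.74
```

Request:
step_arm(increments=[{"slide": [0.2, 0.2, 0], "angular": [0, 0, 0], "jaw": 8}, {"slide": [0.2, 0.4, 0], "angular": [0, 0, 0], "jaw": 8}, {"slide": [0, 0.4, -0.35], "angular": [0, 0.35, 0], "jaw": 8}, {"slide": [-0.2, 0.4, -0.74], "angular": [0, 0.7, 0], "jaw": 8}, {"slide": [-0.2, 0.4, -0.74], "angular": [0, 0.7, 0], "jaw": 8}])

```text
clock: 8.12
tcp_pos: [0.4578, 0.3154, 0.1319]
tcp_rot: [0.764, 0.644, 0.027, -0.024]
wrist_force: [-0.5, 0.0, -1.9]
finger_gap: 0.0119
grip_force: 19.5
```

```bash
python3 st.py
```

```text
8.27 F [-0.12  -0.162 -1.89 ] Ftool [-0.315 -0.089  1.872] T [-0.106 -0.051  0.017] tau(0,.14) -0.2 -0.156 grip 19.4 [0.458 0.315 0.132] tilt 0.0715 yyaw -9.76
```

Request:
step_arm(increments=[{"slide": [-0.2, 0, -0.37], "angular": [0, 0.35, 0], "jaw": 8}, {"slide": [-0.5, 0, -0.75], "angular": [0, 0.7, 0], "jaw": 8}, {"slide": [-0.5, 0, -0.75], "angular": [0, 0.7, 0], "jaw": 8}])

```text
clock: 8.52
tcp_pos: [0.4577, 0.3148, 0.1326]
tcp_rot: [0.764, 0.644, 0.032, -0.027]
wrist_force: [-0.2, -0.7, -2.6]
finger_gap: 0.0116
grip_force: 19.5
```

```bash
python3 st.py
```

```text
8.67 F [-0.528 -1.473 -3.413] Ftool [-1.821 -0.268  3.273] T [-0.308  0.026  0.036] tau(0,.14) -0.44 -0.185 grip 19.5 [0.458 0.315 0.133] tilt 0.0837 yyaw -9.76
```

Request:
step_arm(increments=[{"slide": [-0.2, 0, -0.37], "angular": [0, 0.35, 0], "jaw": 8}, {"slide": [-0.5, 0, -0.75], "angular": [0, 0.7, 0], "jaw": 8}, {"slide": [-0.5, 0, -0.75], "angular": [0, 0.7, 0], "jaw": 8}])

```text
clock: 8.92
tcp_pos: [0.4576, 0.3143, 0.1333]
tcp_rot: [0.764, 0.644, 0.037, -0.031]
wrist_force: [-0.7, -2.1, -3.5]
finger_gap: 0.0119
grip_force: 19.5
```

```bash
python3 st.py
```

```text
9.07 F [-0.495 -2.665 -4.2  ] Ftool [-3.101 -0.033  3.921] T [-0.517  0.035  0.02 ] tau(0,.14) -0.638 -0.204 grip 19.4 [0.458 0.314 0.133] tilt 0.096 yyaw -9.76
```

```bash
python3 st.py; python3 st.py
```

```text
9.22 F [-0.824 -3.223 -5.011] Ftool [-3.78  -0.262  4.671] T [-0.633  0.071 -0.031] tau(0,.14) -0.777 -0.248 grip 19.4 [0.458 0.314 0.133] tilt 0.0958 yyaw -9.75
9.37 F [-1.306 -3.745 -5.235] Ftool [-4.395 -0.649  4.838] T [-0.727  0.066 -0.018] tau(0,.14) -0.855 -0.24 grip 19.4 [0.458 0.314 0.133] tilt 0.0958 yyaw -9.75
```

```bash
sed -i "s/tau(0,.14)',round(tau(0),3),round(tau(.14),3)/tau.15,.165,.18',[round(tau(L),3) for L in (.15,.165,.18)]/" st.py; cat st.py | grep tau.15 | head -c 200
```

```text
print(round(s['clock'],2),'F',F,'Ftool',M.T@F,'T',T,'tau.15,.165,.18',[round(tau(L),3) for L in (.15,.165,.18)],'grip',round(s['grip_force'],1),s['tcp_pos'],'tilt',round(np.arctan2(M[2,0],-M[2,2]),4),
```

Request:
step_arm(increments=[{"slide": [-0.25, 0, 0.17], "angular": [0, 0, 0], "jaw": 8}, {"slide": [-0.45, 0, -0.2], "angular": [0, 0.35, 0], "jaw": 8}, {"slide": [-0.73, 0, -0.58], "angular": [0, 0.7, 0], "jaw": 8}, {"slide": [-0.73, 0, -0.58], "angular": [0, 0.7, 0], "jaw": 8}, {"slide": [-0.73, 0, -0.58], "angular": [0, 0.7, 0], "jaw": 8}, {"slide": [-0.73, 0, -0.58], "angular": [0, 0.7, 0], "jaw": 8}])

```text
clock: 9.87
tcp_pos: [0.4576, 0.3138, 0.134]
tcp_rot: [0.764, 0.643, 0.041, -0.035]
wrist_force: [-1.1, -4.5, -6.1]
finger_gap: 0.0115
grip_force: 19.5
```

```bash
python3 st.py
```

```text
10.02 F [-1.371 -4.742 -5.791] Ftool [-5.505 -0.545  5.226] T [-0.814  0.196 -0.049] tau.15,.165,.18 [np.float64(-0.118), np.float64(-0.035), np.float64(0.047)] grip 19.5 [0.458 0.314 0.134] tilt 0.1086 yyaw -9.75
```

Request:
step_arm(increments=[{"slide": [-0.2, 0, 0.12], "angular": [0, 0, 0], "jaw": 8}, {"slide": [-0.4, 0, 0.25], "angular": [0, 0, 0], "jaw": 8}, {"slide": [-0.4, 0, 0.25], "angular": [0, 0, 0], "jaw": 8}, {"slide": [-0.4, 0, 0.25], "angular": [0, 0, 0], "jaw": 8}, {"slide": [-0.4, 0, 0.25], "angular": [0, 0, 0], "jaw": 8}])

```text
clock: 10.43
tcp_pos: [0.4577, 0.3138, 0.1341]
tcp_rot: [0.764, 0.643, 0.042, -0.035]
wrist_force: [-3.0, -2.8, -4.9]
finger_gap: 0.0118
grip_force: 19.7
```

```bash
python3 st.py; python3 st.py
```

```text
10.58 F [-2.971 -2.463 -5.024] Ftool [-3.462 -2.51   4.674] T [-0.558  0.369 -0.096] tau.15,.165,.18 [np.float64(-0.247), np.float64(-0.195), np.float64(-0.143)] grip 19.7 [0.458 0.314 0.134] tilt 0.1095 yyaw -9.76
10.73 F [-2.558 -1.924 -4.803] Ftool [-2.841 -2.195  4.52 ] T [-0.491  0.37  -0.09 ] tau.15,.165,.18 [np.float64(-0.289), np.float64(-0.246), np.float64(-0.204)] grip 19.8 [0.458 0.314 0.134] tilt 0.1094 yyaw -9.76
```

Request:
step_arm(increments=[{"slide": [-0.2, -0.2, 0.1], "angular": [0, 0, 0], "jaw": 8}, {"slide": [-0.4, -0.4, 0.25], "angular": [0, 0, 0], "jaw": 8}, {"slide": [-0.4, -0.4, 0.25], "angular": [0, 0, 0], "jaw": 8}, {"slide": [-0.4, -0.4, 0.25], "angular": [0, 0, 0], "jaw": 8}, {"slide": [-0.4, -0.4, 0.25], "angular": [0, 0, 0], "jaw": 8}])

```text
clock: 11.15
tcp_pos: [0.4577, 0.3136, 0.1341]
tcp_rot: [0.764, 0.643, 0.042, -0.035]
wrist_force: [-1.5, -0.9, -3.8]
finger_gap: 0.0118
grip_force: 19.9
```

```bash
python3 st.py; python3 st.py
```

```text
11.3 F [-0.71  -0.353 -3.533] Ftool [-0.853 -0.643  3.459] T [-0.093  0.175 -0.101] tau.15,.165,.18 [np.float64(-0.175), np.float64(-0.162), np.float64(-0.149)] grip 19.9 [0.458 0.314 0.134] tilt 0.1102 yyaw -9.76
11.45 F [-0.679  0.216 -3.599] Ftool [-0.299 -0.709  3.587] T [ 0.037  0.137 -0.105] tau.15,.165,.18 [np.float64(-0.153), np.float64(-0.149), np.float64(-0.144)] grip 19.9 [0.458 0.314 0.134] tilt 0.1101 yyaw -9.76
```

Request:
step_arm(increments=[{"slide": [-0.25, 0, -0.35], "angular": [0, 0.35, 0], "jaw": 8}, {"slide": [-0.5, 0, -0.7], "angular": [0, 0.7, 0], "jaw": 8}, {"slide": [-0.5, 0, -0.7], "angular": [0, 0.7, 0], "jaw": 8}, {"slide": [-0.5, 0, -0.7], "angular": [0, 0.7, 0], "jaw": 8}, {"slide": [-0.5, 0, -0.7], "angular": [0, 0.7, 0], "jaw": 8}])

```text
clock: 11.87
tcp_pos: [0.4575, 0.313, 0.1348]
tcp_rot: [0.763, 0.643, 0.047, -0.039]
wrist_force: [-0.5, 1.8, -1.4]
finger_gap: 0.0118
grip_force: 20.1
```

```bash
python3 st.py
```

```text
12.02 F [-0.565  2.021 -1.316] Ftool [ 1.722 -0.9    1.537] T [ 0.304  0.058 -0.087] tau.15,.165,.18 [np.float64(-0.132), np.float64(-0.158), np.float64(-0.183)] grip 20.1 [0.458 0.313 0.135] tilt 0.1223 yyaw -9.76
```

Request:
step_arm(increments=[{"slide": [-0.25, 0, -0.35], "angular": [0, 0.35, 0], "jaw": 8}, {"slide": [-0.5, 0, -0.7], "angular": [0, 0.7, 0], "jaw": 8}, {"slide": [-0.5, 0, -0.7], "angular": [0, 0.7, 0], "jaw": 8}, {"slide": [-0.5, 0, -0.7], "angular": [0, 0.7, 0], "jaw": 8}, {"slide": [-0.5, 0, -0.7], "angular": [0, 0.7, 0], "jaw": 8}])

```text
clock: 12.43
tcp_pos: [0.4574, 0.3125, 0.1354]
tcp_rot: [0.763, 0.643, 0.052, -0.043]
wrist_force: [-0.5, 3.9, 1.2]
finger_gap: 0.0116
grip_force: 20.3
```

```bash
python3 st.py
```

```text
12.58 F [-0.218  4.194  1.094] Ftool [ 4.206 -0.925 -0.535] T [ 0.602  0.049 -0.049] tau.15,.165,.18 [np.float64(-0.179), np.float64(-0.242), np.float64(-0.305)] grip 20.4 [0.457 0.312 0.135] tilt 0.1345 yyaw -9.75
```

Request:
step_arm(increments=[{"slide": [0.25, 0, -0.15], "angular": [0, 0, 0], "jaw": 8}, {"slide": [0, 0, -0.5], "angular": [0, 0.35, 0], "jaw": 8}, {"slide": [-0.25, 0, -0.87], "angular": [0, 0.7, 0], "jaw": 8}, {"slide": [-0.25, 0, -0.87], "angular": [0, 0.7, 0], "jaw": 8}, {"slide": [-0.25, 0, -0.87], "angular": [0, 0.7, 0], "jaw": 8}])

```text
clock: 13.0
tcp_pos: [0.4573, 0.3119, 0.1361]
tcp_rot: [0.763, 0.643, 0.056, -0.047]
wrist_force: [0.1, 4.9, 0.6]
finger_gap: 0.0117
grip_force: 20.3
```

```bash
python3 st.py;python3 st.py
```

```text
13.15 F [0.916 5.289 0.856] Ftool [ 5.436  0.007 -0.064] T [ 0.691 -0.081 -0.03 ] tau.15,.165,.18 [np.float64(-0.33), np.float64(-0.412), np.float64(-0.494)] grip 20.3 [0.457 0.312 0.136] tilt 0.1464 yyaw -9.76
13.3 F [0.683 4.888 1.52 ] Ftool [ 5.102 -0.154 -0.784] T [ 0.732 -0.114 -0.041] tau.15,.165,.18 [np.float64(-0.177), np.float64(-0.253), np.float64(-0.33)] grip 20.4 [0.457 0.312 0.136] tilt 0.1464 yyaw -9.76
```

Request:
step_arm(increments=[{"slide": [0.25, 0, -0.15], "angular": [0, 0, 0], "jaw": 8}, {"slide": [0.5, 0, -0.3], "angular": [0, 0, 0], "jaw": 8}, {"slide": [0.5, 0, -0.3], "angular": [0, 0, 0], "jaw": 8}, {"slide": [0.5, 0, -0.3], "angular": [0, 0, 0], "jaw": 8}])

```text
clock: 13.63
tcp_pos: [0.4572, 0.312, 0.136]
tcp_rot: [0.763, 0.643, 0.056, -0.047]
wrist_force: [2.7, 3.7, -0.4]
finger_gap: 0.0119
grip_force: 20.2
```

```bash
python3 st.py;python3 st.py
```

```text
13.78 F [ 2.263  3.413 -0.243] Ftool [3.672 1.652 0.783] T [ 0.421 -0.332 -0.043] tau.15,.165,.18 [np.float64(-0.273), np.float64(-0.328), np.float64(-0.383)] grip 20.1 [0.457 0.312 0.136] tilt 0.1453 yyaw -9.75
13.93 F [ 2.218  3.2   -0.489] Ftool [3.422 1.644 0.995] T [ 0.362 -0.362 -0.026] tau.15,.165,.18 [np.float64(-0.292), np.float64(-0.343), np.float64(-0.395)] grip 20.1 [0.457 0.312 0.136] tilt 0.1454 yyaw -9.76
```

Request:
step_arm(increments=[{"slide": [0.25, 0.15, 0], "angular": [0, 0, 0], "jaw": 8}, {"slide": [0.4, 0.3, 0], "angular": [0, 0, 0], "jaw": 8}, {"slide": [0.4, 0.3, 0], "angular": [0, 0, 0], "jaw": 8}, {"slide": [0.4, 0.3, 0], "angular": [0, 0, 0], "jaw": 8}])

```text
clock: 14.27
tcp_pos: [0.4572, 0.3122, 0.1359]
tcp_rot: [0.763, 0.643, 0.055, -0.047]
wrist_force: [0.8, -0.1, -0.8]
finger_gap: 0.0114
grip_force: 20.2
```

```bash
python3 st.py;python3 st.py
```

```text
14.42 F [ 0.497  0.046 -1.031] Ftool [-0.02   0.483  1.038] T [-0.163 -0.158 -0.007] tau.15,.165,.18 [np.float64(-0.195), np.float64(-0.195), np.float64(-0.194)] grip 20.2 [0.457 0.312 0.136] tilt 0.1446 yyaw -9.75
14.57 F [ 0.268 -0.635 -0.45 ] Ftool [-0.64   0.372  0.361] T [-0.277 -0.118 -0.009] tau.15,.165,.18 [np.float64(-0.154), np.float64(-0.144), np.float64(-0.135)] grip 20.2 [0.457 0.312 0.136] tilt 0.1447 yyaw -9.75
```

Request:
step_arm(increments=[{"slide": [-0.2, 0, -0.35], "angular": [0, 0.35, 0], "jaw": 8}, {"slide": [-0.42, 0, -0.72], "angular": [0, 0.7, 0], "jaw": 8}, {"slide": [-0.42, 0, -0.72], "angular": [0, 0.7, 0], "jaw": 8}, {"slide": [-0.42, 0, -0.72], "angular": [0, 0.7, 0], "jaw": 8}, {"slide": [-0.42, 0, -0.72], "angular": [0, 0.7, 0], "jaw": 8}])

```text
clock: 14.98
tcp_pos: [0.4572, 0.3118, 0.1363]
tcp_rot: [0.762, 0.642, 0.06, -0.051]
wrist_force: [1.7, 0.3, -3.7]
finger_gap: 0.0116
grip_force: 19.7
```

```bash
python3 st.py;python3 st.py
```

```text
15.13 F [ 1.07   0.036 -4.265] Ftool [-0.454  1.051  4.246] T [-0.377 -0.239 -0.084] tau.15,.165,.18 [np.float64(-0.511), np.float64(-0.504), np.float64(-0.497)] grip 19.6 [0.457 0.312 0.136] tilt 0.1572 yyaw -9.76
15.28 F [ 1.709 -0.105 -5.106] Ftool [-0.616  1.705  5.072] T [-0.426 -0.262 -0.099] tau.15,.165,.18 [np.float64(-0.576), np.float64(-0.567), np.float64(-0.558)] grip 19.6 [0.457 0.312 0.136] tilt 0.1572 yyaw -9.75
```

Request:
step_arm(increments=[{"slide": [0.15, 0, 0.25], "angular": [0, -0.25, 0], "jaw": 8}, {"slide": [0.25, 0.1, 0.4], "angular": [0, -0.45, 0], "jaw": 8}, {"slide": [0.25, 0.1, 0.4], "angular": [0, -0.45, 0], "jaw": 8}, {"slide": [0.25, 0.1, 0.4], "angular": [0, -0.45, 0], "jaw": 8}])

```text
clock: 15.62
tcp_pos: [0.4572, 0.3121, 0.136]
tcp_rot: [0.763, 0.643, 0.057, -0.048]
wrist_force: [0.4, -2.2, -5.1]
finger_gap: 0.0116
grip_force: 19.5
```

```bash
python3 st.py;python3 st.py
```

```text
15.77 F [ 0.864 -2.004 -5.56 ] Ftool [-2.635  1.196  5.225] T [-0.468 -0.096 -0.07 ] tau.15,.165,.18 [np.float64(-0.273), np.float64(-0.233), np.float64(-0.194)] grip 19.5 [0.457 0.312 0.136] tilt 0.1494 yyaw -9.75
15.92 F [ 0.486 -1.814 -6.415] Ftool [-2.64   0.792  6.089] T [-0.538 -0.044 -0.044] tau.15,.165,.18 [np.float64(-0.404), np.float64(-0.364), np.float64(-0.324)] grip 19.4 [0.457 0.312 0.136] tilt 0.1494 yyaw -9.75
```

```bash
cat > sw.py <<'E'
# python3 sw.py hx hy deg1 deg2 ... : rows turning the tool about the upright line through (hx,hy)
from h import *; import sys
s=arm.state(); Q=R.from_quat(s['tcp_rot']); h=np.r_[float(sys.argv[1]),float(sys.argv[2]),s['tcp_pos'][2]]; r=s['tcp_pos']-h
for d in map(float,sys.argv[3:]):
    W=R.from_rotvec([0,0,np.radians(d)]); print(d,'slide',np.round(Q.inv().apply(W.apply(r)-r)*1e3,2),'ang',np.round((Q.inv()*W*Q).as_rotvec(degrees=True),2))
E
python3 sw.py .4559 .2373 0.5 1 2 3 4 5 6 7 8 
```

```text
0.5 slide [-0.1  -0.64 -0.01] ang [ 0.07 -0.   -0.49]
1.0 slide [-0.21 -1.29 -0.03] ang [ 0.15 -0.   -0.99]
2.0 slide [-0.44 -2.57 -0.06] ang [ 0.3  -0.   -1.98]
3.0 slide [-0.69 -3.85 -0.1 ] ang [ 0.45 -0.   -2.97]
4.0 slide [-0.96 -5.13 -0.14] ang [ 0.6  -0.   -3.96]
5.0 slide [-1.26 -6.4  -0.18] ang [ 0.74 -0.   -4.94]
6.0 slide [-1.58 -7.66 -0.23] ang [ 0.89 -0.   -5.93]
7.0 slide [-1.92 -8.92 -0.28] ang [ 1.04 -0.01 -6.92]
8.0 slide [ -2.28 -10.18  -0.33] ang [ 1.19 -0.01 -7.91]
```

Request:
step_arm(increments=[{"slide": [0, 0, 0.15], "angular": [0, 0, 0], "jaw": 8}, {"slide": [-0.1, -0.65, 0.15], "angular": [0.07, 0, -0.5], "jaw": 8}, {"slide": [-0.2, -1.3, 0.12], "angular": [0.15, 0, -1], "jaw": 8}, {"slide": [-0.33, -1.95, 0.1], "angular": [0.22, 0, -1.5], "jaw": 8}, {"slide": [-0.44, -2.6, 0.1], "angular": [0.3, 0, -2], "jaw": 8}])

```text
clock: 16.33
tcp_pos: [0.4547, 0.3122, 0.136]
tcp_rot: [0.751, 0.656, 0.056, -0.049]
wrist_force: [-0.3, -3.6, -5.7]
finger_gap: 0.0116
grip_force: 19.5
```

```bash
python3 -c "
from h import *
s=arm.state();M=R.from_quat(s['tcp_rot']).as_matrix();print(M.T@s['wrist_force'],s['torque'],s['tcp_pos'],np.degrees(np.arctan2(M[1,1],M[0,1])),np.arctan2(M[2,0],-M[2,2]))"; python3 sw.py .4559 .2373  1 2 3 4 5 6 7 8
```

```text
[-4.45015411  0.17347539  5.12624836] [-0.67923903  0.03467854 -0.15143176] [0.45467615 0.31216324 0.13603786] -7.683834741417448 0.14954338921994131
1.0 slide [-0.2  -1.29 -0.03] ang [ 0.15 -0.   -0.99]
2.0 slide [-0.43 -2.58 -0.06] ang [ 0.3  -0.   -1.98]
3.0 slide [-0.68 -3.86 -0.1 ] ang [ 0.45 -0.   -2.97]
4.0 slide [-0.95 -5.14 -0.14] ang [ 0.6  -0.   -3.96]
5.0 slide [-1.25 -6.41 -0.19] ang [ 0.74 -0.   -4.94]
6.0 slide [-1.56 -7.68 -0.23] ang [ 0.89 -0.   -5.93]
7.0 slide [-1.9  -8.94 -0.28] ang [ 1.04 -0.   -6.92]
8.0 slide [ -2.26 -10.19  -0.34] ang [ 1.19 -0.   -7.91]
```

Request:
step_arm(increments=[{"slide": [-0.4, -0.9, 0], "angular": [0.1, 0, -0.7], "jaw": 8}, {"slide": [-0.65, -1.8, 0], "angular": [0.2, 0, -1.4], "jaw": 8}, {"slide": [-0.8, -2.6, 0], "angular": [0.3, 0, -2], "jaw": 8}, {"slide": [-1.0, -3.85, -0.1], "angular": [0.45, 0, -3], "jaw": 8}, {"slide": [-1.3, -5.15, -0.15], "angular": [0.6, 0, -4], "jaw": 8}, {"slide": [-1.6, -6.4, -0.2], "angular": [0.75, 0, -4.95], "jaw": 8}, {"slide": [-1.9, -7.7, -0.23], "angular": [0.9, 0, -5.95], "jaw": 8}, {"slide": [-2.2, -8.95, -0.3], "angular": [1.05, 0, -6.9], "jaw": 8}, {"slide": [-2.6, -10.2, -0.35], "angular": [1.2, 0, -7.9], "jaw": 8}])

```text
clock: 17.08
tcp_pos: [0.4444, 0.3112, 0.1363]
tcp_rot: [0.703, 0.707, 0.053, -0.053]
wrist_force: [0.3, -2.6, -7.5]
finger_gap: 0.0117
grip_force: 19.5
```

```bash
cat > f.py <<'E'
from h import *
np.set_printoptions(precision=3,suppress=True)
s=arm.state();M=R.from_quat(s['tcp_rot']).as_matrix();print(s['clock'],M.T@s['wrist_force'],s['torque'],s['tcp_pos'],'yaw',np.degrees(np.arctan2(M[1,1],M[0,1])),'tilt',np.arctan2(M[2,0],-M[2,2]))
E
python3 f.py; python3 sw.py .4559 .2373  2 4 6 9 12 15 18 21 24 27
```

```text
17.0833 [-3.718  0.245  6.997] [-0.315 -0.077 -0.057] [0.444 0.311 0.136] yaw 0.3572699196540055 tilt 0.15038609542175818
2.0 slide [-0.43 -2.57 -0.06] ang [ 0.3   0.   -1.98]
4.0 slide [-0.94 -5.13 -0.14] ang [ 0.6   0.   -3.95]
6.0 slide [-1.54 -7.67 -0.23] ang [ 0.9   0.   -5.93]
9.0 slide [ -2.61 -11.44  -0.4 ] ang [ 1.35  0.   -8.9 ]
12.0 slide [ -3.87 -15.14  -0.59] ang [  1.8    0.   -11.86]
15.0 slide [ -5.32 -18.77  -0.81] ang [  2.25   0.   -14.83]
18.0 slide [ -6.96 -22.32  -1.06] ang [  2.7   0.  -17.8]
21.0 slide [ -8.77 -25.78  -1.33] ang [  3.15   0.   -20.76]
24.0 slide [-10.77 -29.13  -1.64] ang [  3.6    0.   -23.73]
27.0 slide [-12.93 -32.38  -1.96] ang [  4.05   0.   -26.7 ]
```

Request:
step_arm(increments=[{"slide": [-0.6, -1.3, 0.1], "angular": [0.15, 0, -1], "jaw": 8}, {"slide": [-0.9, -3.2, 0.1], "angular": [0.38, 0, -2.5], "jaw": 8}, {"slide": [-1.3, -5.13, 0], "angular": [0.6, 0, -3.95], "jaw": 8}, {"slide": [-1.9, -7.7, -0.1], "angular": [0.9, 0, -5.9], "jaw": 8}, {"slide": [-2.9, -11.4, -0.3], "angular": [1.35, 0, -8.9], "jaw": 8}, {"slide": [-4.2, -15.1, -0.5], "angular": [1.8, 0, -11.9], "jaw": 8}, {"slide": [-5.6, -18.8, -0.7], "angular": [2.25, 0, -14.8], "jaw": 8}, {"slide": [-7.3, -22.3, -0.95], "angular": [2.7, 0, -17.8], "jaw": 8}, {"slide": [-9.1, -25.8, -1.2], "angular": [3.15, 0, -20.8], "jaw": 8}, {"slide": [-10.5, -28.3, -1.4], "angular": [3.45, 0, -23], "jaw": 8}, {"slide": [-11.1, -29.1, -1.5], "angular": [3.6, 0, -23.7], "jaw": 8}])

```text
clock: 18.0
tcp_pos: [0.4158, 0.3003, 0.1366]
tcp_rot: [0.54, 0.838, 0.042, -0.063]
wrist_force: [0.9, 0.3, -7.2]
finger_gap: 0.0115
grip_force: 19.6
```

```bash
python3 f.py; python3 sw.py .4559 .2373  1 3 6 9 12 15 18 21 24 26 27
```

```text
18.0 [-1.214  0.904  7.113] [ 0.041 -0.204  0.102] [0.416 0.3   0.137] yaw 24.34590688501769 tilt 0.15100848060590805
1.0 slide [-0.19 -1.29 -0.03] ang [ 0.15  0.   -0.99]
3.0 slide [-0.65 -3.85 -0.11] ang [ 0.45  0.01 -2.97]
6.0 slide [-1.49 -7.67 -0.24] ang [ 0.9   0.01 -5.93]
9.0 slide [ -2.54 -11.44  -0.41] ang [ 1.35  0.02 -8.9 ]
12.0 slide [ -3.77 -15.14  -0.6 ] ang [  1.81   0.02 -11.86]
15.0 slide [ -5.2  -18.77  -0.83] ang [  2.26   0.03 -14.83]
18.0 slide [ -6.81 -22.33  -1.08] ang [  2.71   0.04 -17.8 ]
21.0 slide [ -8.6  -25.79  -1.36] ang [  3.16   0.04 -20.76]
24.0 slide [-10.57 -29.16  -1.67] ang [  3.61   0.05 -23.73]
26.0 slide [-11.98 -31.34  -1.89] ang [  3.91   0.05 -25.7 ]
27.0 slide [-12.72 -32.41  -2.  ] ang [  4.06   0.05 -26.69]
```

Request:
step_arm(increments=[{"slide": [-0.2, -1.3, 0.1], "angular": [0.15, 0, -1], "jaw": 8}, {"slide": [-0.65, -3.85, 0.2], "angular": [0.45, 0, -3], "jaw": 8}, {"slide": [-1.5, -7.7, 0.1], "angular": [0.9, 0, -5.9], "jaw": 8}, {"slide": [-2.55, -11.4, 0], "angular": [1.35, 0, -8.9], "jaw": 8}, {"slide": [-3.8, -15.1, -0.2], "angular": [1.8, 0, -11.9], "jaw": 8}, {"slide": [-5.2, -18.8, -0.4], "angular": [2.25, 0, -14.8], "jaw": 8}, {"slide": [-6.8, -22.3, -0.7], "angular": [2.7, 0, -17.8], "jaw": 8}, {"slide": [-8.6, -25.8, -1], "angular": [3.15, 0, -20.8], "jaw": 8}, {"slide": [-10.5, -29.1, -1.3], "angular": [3.6, 0, -23.7], "jaw": 8}, {"slide": [-12, -31.3, -1.5], "angular": [3.9, 0, -25.7], "jaw": 8}, {"slide": [-12.7, -32.4, -1.6], "angular": [4.05, 0, -26.7], "jaw": 8}])

```text
clock: 18.92
tcp_pos: [0.392, 0.2756, 0.1366]
tcp_rot: [0.33, 0.941, 0.026, -0.07]
wrist_force: [3.6, 3.8, -6.9]
finger_gap: 0.0116
grip_force: 20.4
```

```bash
python3 f.py; python3 sw.py .4559 .2373  1 3 6 9 12 15 18 21 24 27 28 29
```

```text
18.9167 [-1.403  5.208  6.76 ] [ 0.301 -0.367  0.135] [0.392 0.276 0.137] yaw 51.339008732799925 tilt 0.14975740494935605
1.0 slide [-0.18 -1.29 -0.03] ang [ 0.15  0.   -0.99]
3.0 slide [-0.62 -3.85 -0.11] ang [ 0.45  0.01 -2.97]
6.0 slide [-1.43 -7.67 -0.24] ang [ 0.9   0.02 -5.93]
9.0 slide [ -2.44 -11.43  -0.41] ang [ 1.34  0.03 -8.9 ]
12.0 slide [ -3.65 -15.14  -0.6 ] ang [  1.79   0.04 -11.87]
15.0 slide [ -5.04 -18.78  -0.82] ang [  2.24   0.05 -14.83]
18.0 slide [ -6.62 -22.33  -1.07] ang [  2.69   0.06 -17.8 ]
21.0 slide [ -8.39 -25.8   -1.35] ang [  3.13   0.07 -20.76]
24.0 slide [-10.33 -29.18  -1.65] ang [  3.58   0.08 -23.73]
27.0 slide [-12.44 -32.44  -1.98] ang [  4.03   0.09 -26.7 ]
28.0 slide [-13.18 -33.5   -2.1 ] ang [  4.18   0.09 -27.69]
29.0 slide [-13.94 -34.55  -2.22] ang [  4.33   0.09 -28.68]
```

Request:
step_arm(increments=[{"slide": [-0.2, -1, 0.1], "angular": [0.15, 0, -1], "jaw": 8}, {"slide": [-0.65, -3.4, 0.2], "angular": [0.45, 0, -3], "jaw": 8}, {"slide": [-1.5, -7.2, 0.1], "angular": [0.9, 0, -5.9], "jaw": 8}, {"slide": [-2.5, -10.9, 0], "angular": [1.35, 0, -8.9], "jaw": 8}, {"slide": [-3.7, -14.6, -0.2], "angular": [1.8, 0, -11.9], "jaw": 8}, {"slide": [-5.1, -18.3, -0.4], "angular": [2.25, 0, -14.8], "jaw": 8}, {"slide": [-6.7, -21.8, -0.7], "angular": [2.7, 0, -17.8], "jaw": 8}, {"slide": [-8.4, -25.3, -1], "angular": [3.15, 0, -20.8], "jaw": 8}, {"slide": [-10.4, -28.7, -1.3], "angular": [3.6, 0, -23.7], "jaw": 8}, {"slide": [-12, -31, -1.5], "angular": [3.9, 0, -25.7], "jaw": 8}, {"slide": [-13.2, -33, -1.7], "angular": [4.2, 0, -27.7], "jaw": 8}, {"slide": [-13.6, -33.6, -1.75], "angular": [4.25, 0, -28.3], "jaw": 8}])

```text
clock: 19.92
tcp_pos: [0.3818, 0.241, 0.1364]
tcp_rot: [0.087, 0.993, 0.008, -0.073]
wrist_force: [3.4, 5.6, -6.9]
finger_gap: 0.0117
grip_force: 21.0
```

```bash
python3 f.py; python3 sw.py .4559 .2373  1 2; python3 - <<'E'
import numpy as np
t0=np.array([62.,39.5])
for th in (0,-.03,-.06,-.09,-.12,-.14,-.15,-.155):
    c,s=np.cos(th),np.sin(th); d=np.array([[c,-s],[s,c]])@t0-t0
    print(th,d[0].round(2),-d[1].round(2),np.degrees(th).round(2))
E
```

```text
19.9167 [-3.336  6.026  6.549] [ 0.477 -0.619  0.207] [0.382 0.241 0.136] yaw 79.95813063674915 tilt 0.14776475714009168
1.0 slide [-0.17 -1.28 -0.03] ang [ 0.15  0.   -0.99]
2.0 slide [-0.36 -2.56 -0.06] ang [ 0.29  0.01 -1.98]
0 0.0 -0.0 0.0
-0.03 1.16 1.88 -1.72
-0.06 2.26 3.79 -3.44
-0.09 3.3 5.73 -5.16
-0.12 4.28 7.71 -6.88
-0.14 4.91 9.04 -8.02
-0.15 5.21 9.71 -8.59
-0.155 5.35 10.05 -8.88
```

Request:
step_arm(increments=[{"slide": [0, 0.4, 0.9], "angular": [0, -0.8, 0], "jaw": 8}, {"slide": [0.75, 0.6, 1.88], "angular": [0, -1.7, 0], "jaw": 8}, {"slide": [1.3, 0.6, 2.8], "angular": [0, -2.6, 0], "jaw": 8}, {"slide": [1.9, 0.6, 3.8], "angular": [0, -3.45, 0], "jaw": 8}, {"slide": [2.4, 0.6, 4.75], "angular": [0, -4.3, 0], "jaw": 8}, {"slide": [2.9, 0.6, 5.7], "angular": [0, -5.15, 0], "jaw": 8}, {"slide": [3.4, 0.6, 6.7], "angular": [0, -6, 0], "jaw": 8}, {"slide": [3.9, 0.6, 7.7], "angular": [0, -6.9, 0], "jaw": 8}, {"slide": [4.3, 0.6, 8.5], "angular": [0, -7.5, 0], "jaw": 8}, {"slide": [4.6, 0.6, 9.1], "angular": [0, -8.0, 0], "jaw": 8}, {"slide": [4.6, 0.6, 9.1], "angular": [0, -8.0, 0], "jaw": 8}])

```text
clock: 20.83
tcp_pos: [0.3754, 0.2422, 0.128]
tcp_rot: [0.088, 0.996, 0.001, -0.004]
wrist_force: [-0.2, 4.5, 0.4]
finger_gap: 0.0116
grip_force: 21.9
```

```bash
python3 f.py
```

```text
20.8333 [ 0.994  4.399 -0.373] [ 0.581 -0.243  0.32 ] [0.375 0.242 0.128] yaw 79.88945796741035 tilt 0.008051711186183206
```

Request:
step_arm(increments=[{"slide": [0, 0.3, 0.1], "angular": [0, 0, 0], "jaw": 8}, {"slide": [0, 0.7, 0.2], "angular": [0, 0, 0], "jaw": 8}, {"slide": [0, 0.7, 0.2], "angular": [0, 0, 0], "jaw": 8}, {"slide": [0, 0.7, 0.2], "angular": [0, 0, 0], "jaw": 8}, {"slide": [0, 0.7, 0.2], "angular": [0, 0, 0], "jaw": 8}])

```text
clock: 21.25
tcp_pos: [0.3754, 0.2425, 0.1279]
tcp_rot: [0.089, 0.996, 0.001, -0.005]
wrist_force: [-4.4, 2.9, 5.1]
finger_gap: 0.0117
grip_force: 21.8
```

```bash
python3 f.py
```

```text
21.25 [ 4.943  2.101 -5.033] [0.415 0.127 0.206] [0.375 0.242 0.128] yaw 79.8366728812974 tilt 0.010583029262898776
```

Bar is on its peg; release gently and rise.

Request:
step_arm(increments=[{"slide": [0.3, 0.3, -0.2], "angular": [0, 0, 0], "jaw": 12}, {"slide": [0.3, 0.3, -0.2], "angular": [0, 0, 0], "jaw": 14}, {"slide": [0.3, 0.3, -0.2], "angular": [0, 0, 0], "jaw": 18}, {"slide": [0.3, 0.3, -0.2], "angular": [0, 0, 0], "jaw": 24}, {"slide": [0.3, 0.3, -0.2], "angular": [0, 0, 0], "jaw": 30}, {"slide": [0.3, 0.3, -0.2], "angular": [0, 0, 0], "jaw": 36}, {"slide": [0.3, 0.3, -0.2], "angular": [0, 0, 0], "jaw": 36}, {"slide": [0.3, 0.3, -5], "angular": [0, 0, 0], "jaw": 36}, {"slide": [0.3, 0.3, -15], "angular": [0, 0, 0], "jaw": 36}, {"slide": [0.3, 0.3, -30], "angular": [0, 0, 0], "jaw": 36}, {"slide": [0.3, 0.3, -50], "angular": [0, 0, 0], "jaw": 36}, {"slide": [0.3, 0.3, -75], "angular": [0, 0, 0], "jaw": 36}])

```text
clock: 22.25
tcp_pos: [0.375, 0.2422, 0.2024]
tcp_rot: [0.088, 0.996, 0.0, -0.006]
wrist_force: [0.0, 0.3, 0.5]
finger_gap: 0.0364
grip_force: 0.0
```

Request:
step_arm(increments=[{"slide": [0, 0, -30], "angular": [0, 0, 0], "jaw": 36}, {"slide": [0, 0, -60], "angular": [0, 0, 0], "jaw": 36}, {"slide": [0, 0, -90], "angular": [0, 0, 0], "jaw": 36}, {"slide": [0, 0, -90], "angular": [0, 0, 0], "jaw": 36}, {"slide": [0, 0, -90], "angular": [0, 0, 0], "jaw": 36}])

```text
clock: 22.67
tcp_pos: [0.3777, 0.2428, 0.2956]
tcp_rot: [0.088, 0.996, 0.002, -0.003]
wrist_force: [0.6, -0.8, -0.2]
finger_gap: 0.0361
grip_force: 0.0
```

```bash
python3 f.py; sed -i "s/w3.png/w5.png/;/^for t/,\$d" meas.py; python3 meas.py; python3 -c "
from h import *
c=cap('scene');a=cv2.imread('pics/w5.png');b=cv2.resize(c['img'][190:390,150:450],(640,427));cv2.imwrite('pics/fin.png',cv2.resize(np.vstack([a,b]),(420,595)))"
```

```text
22.6667 [-0.686 -0.698  0.149] [-0.067 -0.052  0.003] [0.378 0.243 0.296] yaw 79.85365167107079 tilt 0.0055937668042018015
471 315.92569002123145 219.6624203821656 [[0.3623 0.2352 0.1438]
 [0.3732 0.2412 0.1461]
 [0.3848 0.2469 0.1475]]
top (373.7770080566406, 241.12657165527344) (10.702165603637695, 24.753501892089844) 79.77494812011719 0.14607930558255366
```

View pics/fin.png

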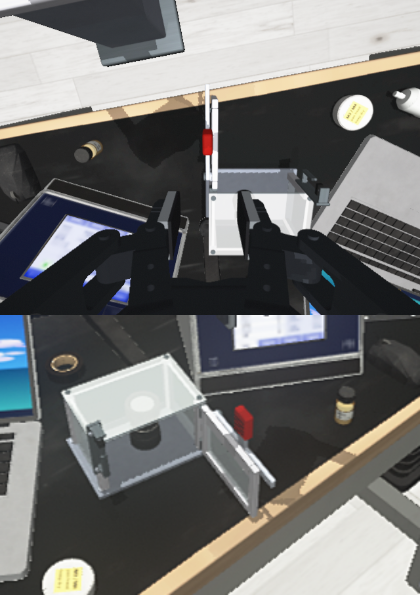

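The picture shows the gate standing at about 90°, with the red tab at its rest height (top at 146 mm, as before). The barrel, vial, tin and mouse look undisturbed.

```bash
python3 -c "
from cell import arm
print(arm.job_done())"
```

```text
the job is handed in; nothing more can be done
None
```

The job is handed in at about 23 s: the latch bar was lifted until it just met the pad, the gate stands open at about 90° with the bar back at its rest, the barrel, vial, tin and mouse look undisturbed in the last pictures, and the gripper is clear of everything.

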